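Close the turning board and hold the bearing cap hole-up over it

ROBOT

A 6-joint arm with a two-finger parallel gripper is mounted at the origin on the work surface. World frame = base frame: x ahead of the robot, y to its left, z up, the work surface at z = 0. Lengths are in m, angles in degrees, forces in N, time in s.
With the tool pointing down it reaches from about 0.4 to 0.825 m from the base axis. Payload 7 kg.
Tool frame: the origin (TCP) lies at the centre of the arm's flange, where the gripper is bolted on; the fingertips stand 178 mm ahead of it and the grasp point (between the pads) lies 159 mm ahead of it (r.tips_ahead is the z of the fingertips in the tool frame, in m); z points along the fingers, y is the line along which they close (so a half turn about z gives the same grasp; the last joint's range is limited). The gripper opens to 88 mm and grips with 3 to 60 N. Pads are 19 mm wide; open, the fingers measure 130 mm over their backs; the gripper's body (78 mm by 193 mm) begins 47 mm behind the grasp point.
Start: joints at [87.668, 20.546, 0.682, 0, -70.136, -16.507], TCP at [0.218, 0.639, 0.405] pointing down, gripper open.
Joint ranges: [-176.03, 176.03], [-82.01, 121.73], [-58.28, 71.71], [-173.87, 95.51], [-174.79, -0.11], [-173.66, 173.66]. Speed limits (degrees/s): [136.94, 136.94, 172.46, 180, 180, 180].

INTERFACE

Orientations are given as [roll, pitch, yaw] about the fixed x, y, z axes, in that order (R = Rz(yaw) Ry(pitch) Rx(roll)).
In Python, from plant import r gives the robot as it stands. The module is installed in compiled form; this text tells all that it offers.
- The arm moves only by the shell command python3 -m pendant 'ROWS' [FORCE]. ROWS is JSON, a list that holds one entry, the list of rows, each a list of 7 numbers: the shift along the tool's x, y, z in m, then the turn, a rotation vector about the tool's x, y, z in degrees, then the gripper command: -1 is shut, 1 is fully open, values between are in proportion. A call has 1 to 5 rows; each row is the pose to reach, as a shift and turn from the pose commanded when the call began, along the tool's axes at that moment; what a row does not reach only later rows make up. A row lasts 1/10 s, in which the tool goes at most 50 mm and 8.59 degrees, less where a joint would pass 70% of its speed; a pose out of reach is approached as far as the arm can. A call with a gripper value outside its range is refused whole. The fingers move at their own pace and stop on an object; FORCE is the grip in N (left out, the last holds). Time passes only in rows, so rows that repeat a pose let the fingers close. It gives the time, the measured TCP pose, the force, the opening and the grip force at its end, in the units of the state.
- r.get_state(): the state, without advancing time (a new reading comes with each control period).
- r.capture(name): name is "scene" or "top"; returns the picture (400x640x3 uint8, red, green, blue); there is no depth.
- r.camera_params(name): a dict with "fx", "fy", "cx", "cy" (pixels), "R" (3x3) and "t" (3): a world point X has camera coordinates R X + t. Camera axes: x right, y down, z forward; pixel columns grow to the right and rows downward; lengths in m; the calibration is good to about 2 mm. A picture is of the moment at which its call begins. camera_params takes no time and is no camera call.
- r.close_job(): hands the job in; it is judged then, once.
The state is a dict: "time_s": time; "joints": joint angles; "qd": joint speeds; "joint_torque": joint torques, N m; "tcp_pos": TCP position; "eef_rot": TCP orientation; "contact_force": force on the tool from outside, world axes, zero at the start; "moment": the same for the moment, N m; "gripper_width": finger opening in m; "gripper_force": force on a finger pad.
Only numpy, scipy, OpenCV 4.12 (cv2) and the standard library are available. Lean on these libraries where they do the work, as an engineer would, in place of code of your own. Each camera call takes 0.05 s, during which the arm holds its last target. There are 200 camera calls.

TASK

First slide the loose half of the wooden turning board flush against the fixed half, edges in line, so no gap is left to swallow small parts, and let go of it. Then find which face of the square aluminium bearing cap has the blind hole, turn the cap over so that the hole faces straight up, and finish still holding it level in the gripper, hole-up, about 10 cm above the middle of the closed board, ready to be loaded. Leave everything else on the bench where it is.

Things in the scene. Friction and masses are not known exactly. Their poses are not given: they have to be found in the camera images.
- cap: bearing cap: bare aluminium block 56 x 56 x 40 mm, 175-325 g, lying on its side (56 mm tall) at any yaw. One square face has a central blind hole, 35 mm wide, 28 mm deep; other faces plain. Origin at the block's centre; x runs along the hole axis, out of its mouth; square faces at x = +-20, sides at y, z = +-28 mm. Tipped over 35 deg towards its plain square face, it topples on to it.
- board: fixed half of the wooden turning board, screwed to the bench: 60 mm (x) by 90 mm (y), 18 mm thick. Origin at the centre of its underside. A steel end stop 40 mm wide, 12 mm thick, 34 mm tall stands against its +y end; its -y end is the free joining face.
- loose: loose half of the board, same wood and size: 60 mm (x) by 90 mm (y), 18 mm thick, 140-260 g, no end stop; lies flat, 30 to 60 mm off the joining face, a little sideways and askew. Origin at the centre of its underside. Butted flush, its origin is at (0, -90 mm) in the fixed half's frame, same yaw.
- seam (a point): middle of the fixed half's joining face at the top surface (18 mm above the bench): the middle of the board once it is closed. Axes as the fixed half.
- loupe: bystander, to be left alone: black eyeglass loupe standing on its wide end, 38 mm across, 26 mm tall; origin at the centre of its underside
- dustcap: bystander, to be left alone: flat black round dust cap, 48 mm across, 12 mm tall; origin at the centre of its underside
- die: bystander, to be left alone: small round stepped aluminium press die, 32 mm across, 18 mm tall; origin at the centre of its underside
- tweezers: bystander, to be left alone: brass tweezers lying flat, 120 mm long; origin on its underside, near its middle
- driver: bystander, to be left alone: small steel screwdriver lying flat, 110 mm long; origin on its underside, near its middle
- blower: bystander, to be left alone: black rubber dust blower bulb standing up, 52 mm across, 75 mm tall; origin at the centre of its underside
- weight: bystander, to be left alone: small brass weight with a knob, 36 mm across, 36 mm tall; origin at the centre of its underside
Things that resemble listed ones, but are neither listed nor needed, are in the scene too. Leave any red look-alike of the loose alone.

How it is judged:
By the outcome, as a careful person would: the job done as asked, in the order asked, and still so for the second after the job is handed in, while the arm keeps its last pose, push and grip.
It also fails if it takes over 72 s, if anything falls off the work surface, if the arm or the gripper's body presses on something with over 40 N, if the wrist force passes 120 N, or if a joint passes its speed limit or range.

## Working session

There is one attempt and no reset: what is moved stays moved. The work goes in short steps, Python scripts to look and compute and a shell command to move; the robot and the scene stay as the last step left them, time stands still between calls to the robot, and variables do not carry over. Pictures are saved under pics/ and viewed, at most 13 in all, crops included, and the job is handed in when it is done.

```bash
mkdir -p pics; ls
cat > h.py <<'E'
import numpy as np, cv2
from plant import r
from scipy.spatial.transform import Rotation as Ro
def cam(n):
    p=r.camera_params(n); return p,np.array(p["R"]),np.array(p["t"])
def ray(n,u,v,z):
    p,R,t=cam(n); d=R.T@np.array([(u-p["cx"])/p["fx"],(v-p["cy"])/p["fy"],1]); c=-R.T@t
    return c+d*(z-c[2])/d[2]
def proj(n,X):
    p,R,t=cam(n); c=R@np.array(X)+t; return np.array([p["fx"]*c[0]/c[2]+p["cx"],p["fy"]*c[1]/c[2]+p["cy"]])
def snap(n,f):
    im=cv2.cvtColor(r.capture(n),cv2.COLOR_RGB2BGR); cv2.imwrite("pics/"+f,im); return im
def st():
    s=r.get_state(); return {k:np.round(s[k],4).tolist() for k in("time_s","joints","tcp_pos","eef_rot","contact_force","gripper_width","gripper_force")}
E
python3 - <<'E'
from h import *
for n in("scene","top"):
    snap(n,n+"1.png"); p,R,t=cam(n); print(n,p["fx"],np.round(-R.T@t,3),np.round(R,2).tolist())
print(st())
E
```

```text
pics
scene 366.51494490847745 [1.228 0.084 1.   ] [[-0.17, 0.98, 0.01], [0.8, 0.14, -0.58], [-0.57, -0.09, -0.82]]
top 397.50121090418463 [ 0.358 -0.037  1.146] [[-0.01, -1.0, -0.01], [-0.98, 0.01, -0.18], [0.18, 0.01, -0.98]]
{'time_s': 0.1, 'joints': [87.6667, 20.5896, 0.6394, -0.0172, -70.1371, -16.5063], 'tcp_pos': [0.2179, 0.6387, 0.4038], 'eef_rot': [179.9117, -0.0093, -18.8454], 'contact_force': [-0.1702, 0.0983, -0.4788], 'gripper_width': 0.0875, 'gripper_force': 0.0}
```

View pics/top1.png

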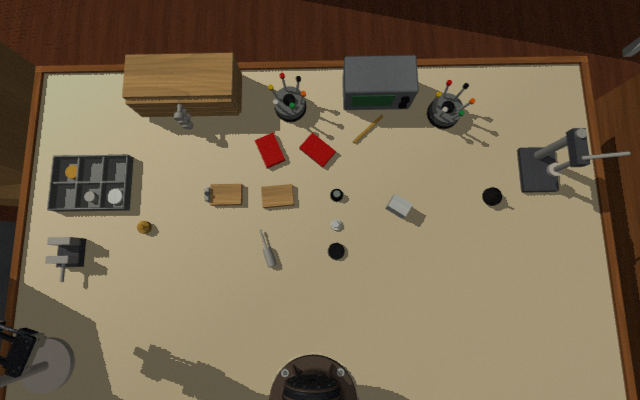

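View pics/scene1.png

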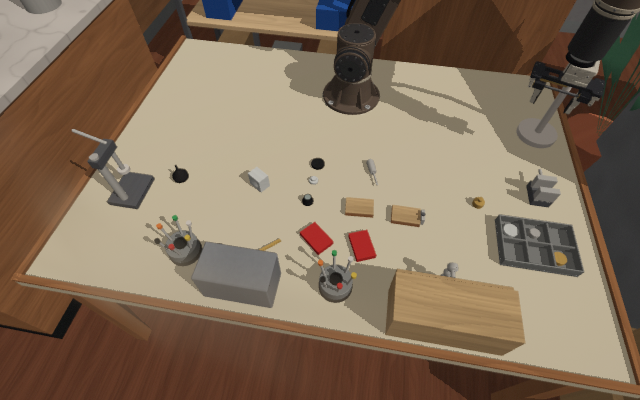

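Top view: fixed half at (226,194) with the stop at its left, loose half at (278,196), cap at (400,206), two red look-alikes at (270,150) and (318,150). The scene view shows the cap at (259,180) and the loose half at (360,207).

Run:
```python
from h import *
a=cv2.imread("pics/top1.png"); b=cv2.imread("pics/scene1.png")
A=cv2.resize(a[185:228,375:425],None,fx=8,fy=8,interpolation=cv2.INTER_CUBIC)
B=cv2.resize(b[160:203,235:285],None,fx=8,fy=8,interpolation=cv2.INTER_CUBIC)
C=cv2.resize(a[175:215,200:300],None,fx=8,fy=5.5,interpolation=cv2.INTER_CUBIC)
cv2.imwrite("pics/crop1.png",np.vstack([np.hstack([A,B]),C[:,:800]]))
hsv=cv2.cvtColor(a,cv2.COLOR_BGR2HSV)
for p in[(226,194),(278,196),(278,225),(252,215),(400,203)]: print(p,hsv[p[1],p[0]])
roi=np.zeros(a.shape[:2],np.uint8); roi[175:215,195:305]=1
m=((hsv[...,1]>110)&(hsv[...,0]<22)).astype(np.uint8)*roi
n,l,s,c=cv2.connectedComponentsWithStats(m)
for i in range(1,n):
    if s[i,4]<150: continue
    pts=np.argwhere(l==i)[:,::-1].astype(float)
    w=np.array([ray("top",u,v,0.018)[:2] for u,v in pts]).astype(np.float32)
    rc=cv2.minAreaRect(w*1000); print(s[i],c[i],rc,w.mean(0))
```

```text
(226, 194) [ 17 134 145]
(278, 196) [ 17 136 146]
(278, 225) [ 22  68 165]
(252, 215) [ 21  68 169]
(400, 203) [ 36  17 151]
[210 184  33  21 670] [225.59402985 194.02835821] ((558.4819946289062, 244.30677795410156), (92.81798553466797, 58.62281799316406), 89.12297821044922) [0.5583286  0.24449135]
[261 184  33  24 662] [277.20241692 195.62839879] ((551.6638793945312, 95.42733764648438), (61.73991775512695, 90.27470397949219), 4.42149543762207) [0.5514105 0.0953012]
```

View pics/crop1.png

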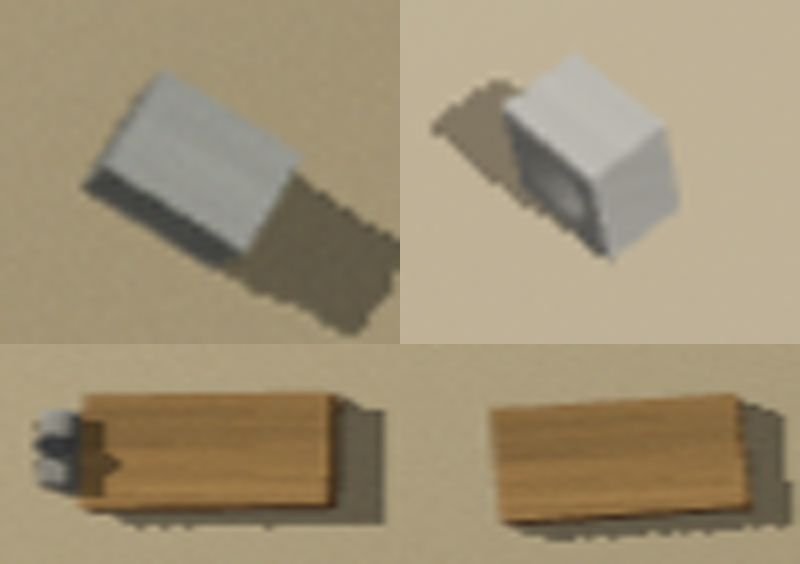

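Crop: the hole is on the dark left-front face in the scene view, so it faces +x/−y at a yaw of about −30°. Next I'll get precise edges and the cap pose.

```bash
cat >> h.py <<'E'
def box(im,name,m0,z,epx=4):
    """rectangle from subpixel edges: start from a mask, fit each side's strongest gradient line in world plane z"""
    c,_=cv2.findContours(m0,0,1); c=max(c,key=cv2.contourArea)
    rc=cv2.boxPoints(cv2.minAreaRect(c.astype(np.float32)))
    return rc
def edge(g,p,q,name,z,half=4,dark=None):
    """line through world points of max |gradient| across segment p->q (pixels)"""
    p,q=np.array(p,float),np.array(q,float); d=(q-p)/np.linalg.norm(q-p); n=np.array([-d[1],d[0]])
    s=np.arange(-half,half+.01,.1); W=[]
    for f in np.linspace(.15,.85,25):
        pts=(p+f*(q-p))[None]+s[:,None]*n
        v=cv2.remap(g,pts[:,0].astype(np.float32)[None],pts[:,1].astype(np.float32)[None],cv2.INTER_LINEAR)[0]
        gr=np.abs(np.gradient(cv2.GaussianBlur(v[None].astype(np.float32),(0,0),4)[0])); k=slice(8,-8)
        w=gr[k]*(gr[k]>.5*gr[k].max()); u=(w@pts[k])/w.sum(); W.append(ray(name,*u,z)[:2])
    return np.array(W)
def fit(W):
    vx,vy,x,y=cv2.fitLine((W*1000).astype(np.float32),cv2.DIST_HUBER,0,.01,.01).ravel()
    return np.array([x,y]),np.degrees(np.arctan2(vy,vx))
def go(pos,rot):
    s=r.get_state(); A=Ro.from_euler("xyz",s["eef_rot"],degrees=True)
    B=Ro.from_euler("xyz",rot,degrees=True)
    print("d",np.round(A.inv().apply(np.array(pos)-s["tcp_pos"]),4),"turn",np.round((A.inv()*B).as_rotvec(degrees=True),2))
E
python3 - <<'E'
from h import *
a=cv2.imread("pics/top1.png"); sat=cv2.cvtColor(a,cv2.COLOR_BGR2HSV)[...,1]
for nm,(x0,x1,y0,y1) in {"fix":(210,242,184,204.5),"loose":(262,294,185,207)}.items():
    # long edges (upper/lower) and ends, approx
    if nm=="fix": U=((212,184),(241,184));L=((211,204.5),(241,204));E=[((241.5,185),(241.5,204))]
    else: U=((262,186),(291,184));L=((263,207),(293,205));E=[((292.5,186),(293.5,204)),((261.5,187),(262.8,206))]
    for t,e in [("up",U),("low",L)]+[("end",x) for x in E]:
        W=edge(sat,*e,"top",.018,3); p,ang=fit(W); print(nm,t,np.round(p,1),round(ang%180,2),np.round(W.std(0)*1000,1))
b=cv2.cvtColor(a,cv2.COLOR_BGR2HSV)
c0=np.array([375,185])
for n,p in {"far":(165,70),"r":(300,160),"near":(245,252),"l":(105,165)}.items():
    u=c0+np.array(p)/8-.44; print("cap top",n,np.round(ray("top",*u,.056)*1000,1))
c0=np.array([235,160])
for n,p in {"back":(175,53),"r":(265,127),"front":(196,180),"l":(105,103)}.items():
    u=c0+np.array(p)/8-.44; print("cap scene",n,np.round(ray("scene",*u,.056)*1000,1))
for u in[(336,195),(336,225),(336,251)]:print(np.round(ray("top",*u,.02),3))
E
```

```text
fix up [589.3 234.9] 89.66 [ 0.2 17.7]
fix low [526.9 236.6] 90.62 [ 0.3 18.2]
fix end [558.2 197.9] 1.53 [11.7  0.3]
loose up [583.4  89.7] 94.45 [ 1.4 17.6]
loose low [520.6  90.3] 94.53 [ 1.4 18.1]
loose end [551.6  49.6] 5.24 [11.1  1.1]
loose end [548.4 140.7] 4.8 [11.7  0.9]
cap top far [ 546.5 -237.1   56. ]
cap top r [ 514.3 -282.2   56. ]
cap top near [ 482.6 -261.6   56. ]
cap top l [ 513.5 -214.9   56. ]
cap scene back [ 483.5 -260.9   56. ]
cap scene r [ 515.2 -213.8   56. ]
cap scene front [ 546.8 -234.3   56. ]
cap scene l [ 514.7 -282.    56. ]
[ 0.55  -0.074  0.02 ]
[ 0.464 -0.072  0.02 ]
[ 0.391 -0.071  0.02 ]
```

Run:
```python
from h import *
go([.5516,.0951,.25],[180,0,-85.5])
```

```text
d [0.4913 0.4064 0.1545] turn [ 7.000e-02 -6.000e-02  6.665e+01]
```

```bash
python3 -m pendant '[[[0.491,0.406,0.05,0,0,66.7,1],[0.491,0.406,0.05,0,0,66.7,1],[0.491,0.406,0.05,0,0,66.7,1],[0.491,0.406,0.05,0,0,66.7,1],[0.491,0.406,0.05,0,0,66.7,1]]]'
python3 - <<'E'
from h import *
print(st());go([.5516,.0951,.25],[180,0,-85.5])
E
```

```text
time_s: 0.6
tcp_pos: [0.349, 0.4245, 0.3847]
eef_rot: [180.0, -0.0, -62.1]
contact_force: [0.7, 0.2, -0.6]
gripper_width: 0.0876
gripper_force: 0.0
{'time_s': 0.6, 'joints': [71.0009, 9.6101, -16.9485, -0.0024, -63.4642, -43.1403], 'tcp_pos': [0.349, 0.4245, 0.3847], 'eef_rot': [179.9819, -0.014, -62.1404], 'contact_force': [0.6886, 0.2446, -0.6346], 'gripper_width': 0.0876, 'gripper_force': 0.0}
d [ 0.3859 -0.0252  0.1348] turn [ 2.000e-02 -2.000e-02  2.336e+01]
```

```bash
python3 -m pendant '[[[0.386,-0.025,0.13,0,0,23,1],[0.386,-0.025,0.13,0,0,23,1],[0.386,-0.025,0.13,0,0,23,1],[0.386,-0.025,0.13,0,0,23,1],[0.386,-0.025,0.13,0,0,23,1]]]'>/dev/null
python3 - <<'E'
from h import *
print(st());go([.5516,.0951,.25],[180,0,-85.5])
E
```

```text
{'time_s': 1.1, 'joints': [46.6928, 11.5851, -26.0759, -0.0043, -52.3256, -41.4933], 'tcp_pos': [0.4742, 0.2235, 0.3049], 'eef_rot': [-179.9922, 0.0115, -84.8032], 'contact_force': [1.2903, 1.497, 0.5331], 'gripper_width': 0.0875, 'gripper_force': 0.0}
d [ 0.1349 -0.0655  0.0549] turn [-0.01  0.01  0.7 ]
```

```bash
python3 -m pendant '[[[0.135,-0.065,0.055,0,0,0.5,1],[0.135,-0.065,0.055,0,0,0.5,1],[0.135,-0.065,0.055,0,0,0.5,1],[0.135,-0.065,0.055,0,0,0.5,1],[0.135,-0.065,0.055,0,0,0.5,1]]]'>/dev/null
python3 - <<'E'
from h import *
print(st());go([.5516,.0951,.183],[180,0,-85.5])
E
```

```text
{'time_s': 1.6, 'joints': [29.8393, 18.464, -25.2508, -0.0092, -46.4393, -25.3369], 'tcp_pos': [0.5509, 0.0949, 0.2491], 'eef_rot': [179.8579, -0.0599, -85.5039], 'contact_force': [-0.916, 0.5856, -0.688], 'gripper_width': 0.0877, 'gripper_force': 0.0}
d [-0.0002 -0.0009  0.0661] turn [ 0.14 -0.06 -0.  ]
```

```bash
python3 -m pendant '[[[0,-0.0007,0.03,0,0,0,1],[0,-0.0007,0.055,0,0,0,1],[0,-0.0007,0.065,0,0,0,1],[0,-0.0007,0.065,0,0,0,1],[0,-0.0007,0.065,0,0,0,0.6]]]' 15; python3 -m pendant '[[[0,0,0,0,0,0,-1],[0,0,0,0,0,0,-1],[0,0,0,0,0,0,-1],[0,0,0,0,0,0,-1],[0,0,0,0,0,0,-1]]]' 15;  python3 - <<'E'
from h import *
print(st());go([.5585,.0951,.184],[180,0,-89.7])
E
```

```text
time_s: 2.1
tcp_pos: [0.5516, 0.0976, 0.1864]
eef_rot: [-179.9, 0.0, -85.2]
contact_force: [-0.3, -0.8, 1.0]
gripper_width: 0.0837
gripper_force: 0.0
time_s: 2.6
tcp_pos: [0.5519, 0.0971, 0.1864]
eef_rot: [-179.9, 0.0, -85.3]
contact_force: [-0.9, 1.3, 5.4]
gripper_width: 0.06
gripper_force: 15.0
{'time_s': 2.6, 'joints': [29.9964, 23.4502, -28.3603, 0.0228, -38.0652, -25.306], 'tcp_pos': [0.5519, 0.0971, 0.1864], 'eef_rot': [-179.8815, 0.0404, -85.2916], 'contact_force': [-0.9006, 1.2554, 5.43], 'gripper_width': 0.06, 'gripper_force': 14.997}
d [ 0.0025 -0.0064  0.0025] turn [-0.12  0.04  4.41]
```

```bash
python3 -m pendant '[[[-0.010,-0.002,0,0,0,1,-1],[-0.02,-0.005,0,0,0,2.5,-1],[-0.03,-0.008,0,0,0,4.4,-1],[-0.040,-0.0100,0,0,0,4.4,-1],[-0.0443,-0.0103,0,0,0,4.4,-1]]]';  python3 - <<'E'
from h import *
print(st());go([.5585,.155,.186],[180,0,-89.7])
a=snap("top","top2.png"); cv2.imwrite("pics/crop2.png",cv2.resize(a[165:225,190:310],None,fx=6.5,fy=6.5,interpolation=cv2.INTER_CUBIC))
E
```

```text
time_s: 3.1
tcp_pos: [0.5583, 0.1416, 0.1864]
eef_rot: [-180.0, -0.1, -89.7]
contact_force: [0.7, -6.3, 9.4]
gripper_width: 0.0597
gripper_force: 15.0
{'time_s': 3.1, 'joints': [33.7015, 24.5891, -26.2966, 0.0961, -39.1264, -33.4699], 'tcp_pos': [0.5583, 0.1416, 0.1864], 'eef_rot': [-179.9768, -0.0573, -89.6939], 'contact_force': [0.6997, -6.306, 9.4146], 'gripper_width': 0.0597, 'gripper_force': 14.9981}
d [-0.0134 -0.0003  0.0004] turn [-0.02 -0.06  0.01]
```

View pics/crop2.png

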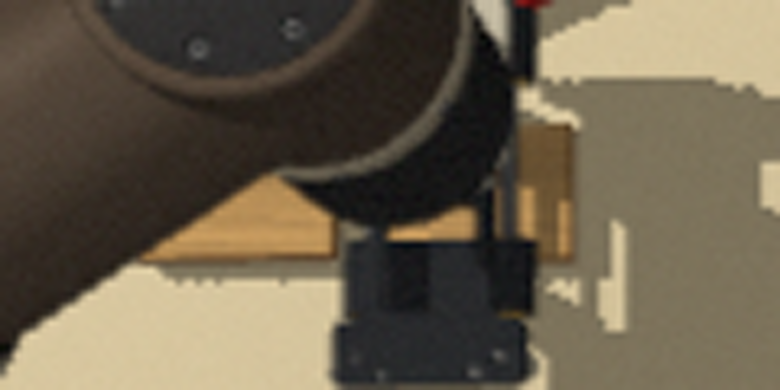

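The picture shows the loose half's right end at px 278.5 and the joining face at px 241.5, leaving a gap of about 13 mm with the yaw aligned.

```bash
python3 -m pendant '[[[-0.004,0,-0.0005,0,0,0,-1],[-0.007,0,-0.001,0,0,0,-1],[-0.009,0,-0.001,0,0,0,-1],[-0.011,0,-0.001,0,0,0,-1],[-0.012,0,-0.001,0,0,0,-1]]]'; python3 -m pendant '[[[-0.001,0,0,0,0,0,-1],[-0.002,0,0,0,0,0,-1],[-0.003,0,0,0,0,0,-1]]]'
```

```text
time_s: 3.65
tcp_pos: [0.5579, 0.1537, 0.1865]
eef_rot: [180.0, -0.0, -89.7]
contact_force: [0.5, -2.6, 3.3]
gripper_width: 0.0598
gripper_force: 15.0
time_s: 3.95
tcp_pos: [0.5579, 0.1568, 0.1865]
eef_rot: [180.0, -0.0, -89.7]
contact_force: [-0.4, -2.3, 3.8]
gripper_width: 0.0598
gripper_force: 15.0
```

```bash
python3 -m pendant '[[[-0.001,0,0,0,0,0,-1],[-0.002,0,0,0,0,0,-1]]]'|grep -E "tcp|cont"; python3 -m pendant '[[[-0.001,0,0,0,0,0,-1],[-0.002,0,0,0,0,0,-1]]]'|grep -E "tcp|cont"
```

```text
tcp_pos: [0.5579, 0.1576, 0.1864]
contact_force: [5.0, -14.5, 4.3]
tcp_pos: [0.558, 0.1583, 0.1864]
contact_force: [7.3, -21.9, 4.1]
```

```bash
python3 -m pendant '[[[0.001,0,0,0,0,0,-1],[0.001,0,0,0,0,0,0.5],[0.001,0,0,0,0,0,1],[0.001,0,0,0,0,0,1],[0.001,0,0,0,0,0,1]]]'|grep -E "tcp|cont|wid"; python3 -m pendant '[[[0,0,-0.04,0,0,0,1],[0,0,-0.08,0,0,0,1],[0.1,0,-0.1,0,0,0,1],[0.2,0,-0.1,0,0,0,1],[0.2,0,-0.1,0,0,0,1]]]'
python3 - <<'E'
from h import *
print(st())
a=snap("top","top3.png"); b=snap("scene","scene3.png")
A=cv2.resize(a[165:225,195:305],None,fx=7,fy=5,interpolation=cv2.INTER_CUBIC);B=cv2.resize(b[180:245,320:430],None,fx=7,fy=4.5,interpolation=cv2.INTER_CUBIC)
cv2.imwrite("pics/crop3.png",np.vstack([A,B]))
E
```

```text
tcp_pos: [0.5578, 0.1603, 0.1864]
contact_force: [0.6, 0.2, -1.0]
gripper_width: 0.0839
time_s: 5.35
tcp_pos: [0.5584, 0.0102, 0.2839]
eef_rot: [-179.9, 0.0, -89.6]
contact_force: [0.7, -1.0, -0.2]
gripper_width: 0.0873
gripper_force: 0.0
{'time_s': 5.35, 'joints': [21.13, 15.9506, -23.3126, -0.0144, -50.6399, -20.7168], 'tcp_pos': [0.5584, 0.0102, 0.2839], 'eef_rot': [-179.9133, 0.0447, -89.5959], 'contact_force': [0.6685, -0.9792, -0.2298], 'gripper_width': 0.0873, 'gripper_force': 0.0}
```

View pics/crop3.png

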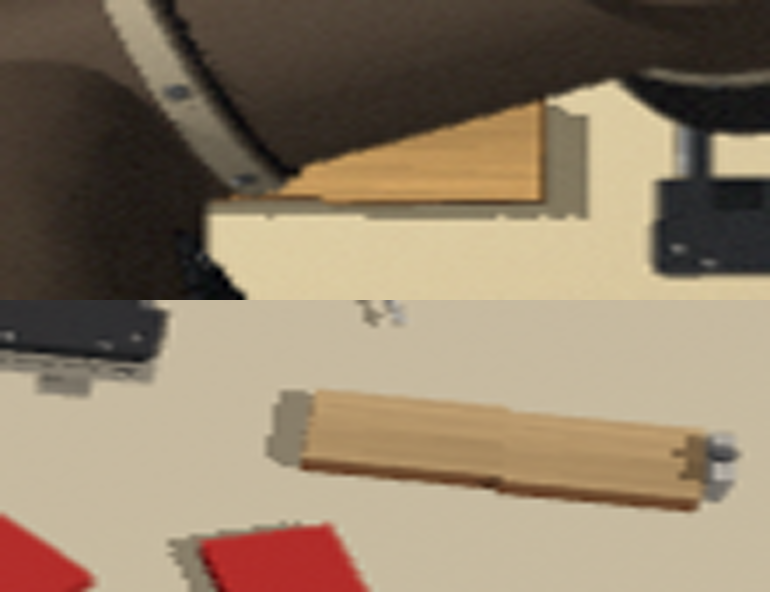

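The halves are butted with no visible gap, but the scene crop hints at a small sideways step at the seam. I'll measure it.

Run:
```python
from h import *
b=cv2.imread("pics/scene3.png"); s=cv2.cvtColor(b,cv2.COLOR_BGR2HSV)[...,1]; s=cv2.GaussianBlur(s,(0,0),.5)
L=lambda x,y:(320+x/7-.45,180+(y-300)/4.5-.45)
# upper edges (-x side, top surface z=.018); lower = +x side
E={"looseU":(L(325,392),L(495,408)),"fixU":(L(515,411),L(680,427)),"looseL":(L(310,463),L(490,482)),"fixL":(L(510,484),L(670,500))}
for n,e in E.items():
    W=edge(s,*e,"scene",.018,2.2); p,a=fit(W); x=p[0]+(199-p[1])/np.tan(np.radians(a)) ; print(n,np.round(p,1),round(a%180,2),"x at seam",round(x,2))
    # gray
g=cv2.GaussianBlur(cv2.cvtColor(b,cv2.COLOR_BGR2GRAY),(0,0),.5)
for n,e in E.items():
    W=edge(g,*e,"scene",.018,2.2); p,a=fit(W); x=p[0]+(199-p[1])/np.tan(np.radians(a)) ; print("gray",n,np.round(p,1),round(a%180,2),"x at seam",round(x,2))
```

```text
looseU [526.9 157. ] 90.18 x at seam 526.75
fixU [530.2 244.7] 90.17 x at seam 530.32
looseL [595.8 160.4] 89.44 x at seam 596.13
fixL [591.8 240.8] 89.32 x at seam 591.34
gray looseU [526.7 155.6] 89.66 x at seam 526.97
gray fixU [530. 244.] 89.78 x at seam 529.83
gray looseL [591.8 156.3] 86.9 x at seam 594.07
gray fixL [590.8 244. ] 89.65 x at seam 590.53
```

```bash
python3 -m pendant '[[[0.05,0,0,0,0,0,1],[0.10,0,0,0,0,0,1],[0.15,0,0,0,0,0,1],[0.2,0,0,0,0,0,1],[0.25,0,0,0,0,0,1]]]' >/dev/null;  python3 - <<'E'
from h import *
print(st())
a=snap("top","top4.png"); b=snap("scene","scene4.png")
A=cv2.resize(a[165:225,195:305],None,fx=7,fy=5,interpolation=cv2.INTER_CUBIC);B=cv2.resize(b[190:240,330:430],None,fx=7.7,fy=5.8,interpolation=cv2.INTER_CUBIC)
cv2.imwrite("pics/crop4.png",np.vstack([A,B]))
sat=cv2.GaussianBlur(cv2.cvtColor(a,cv2.COLOR_BGR2HSV)[...,1],(0,0),.4)
for n,e in {"fU":((212,184),(239,184)),"fL":((211,204.5),(239,204)),"lU":((245,184.5),(273,184.5)),"lL":((245,204.5),(273,204.5))}.items():
    W=edge(sat,*e,"top",.018,3); p,g=fit(W); print(n,np.round(p,1),round(g%180,2),"x at seam",round(p[0]+(199-p[1])/np.tan(np.radians(g)),2))
E
```

```text
{'time_s': 5.95, 'joints': [-4.8823, 20.3144, -16.8349, -0.0117, -52.8216, 5.2332], 'tcp_pos': [0.56, -0.2403, 0.283], 'eef_rot': [-179.9702, 0.0066, -89.6562], 'contact_force': [1.5875, 0.159, 0.13], 'gripper_width': 0.0877, 'gripper_force': 0.0}
fU [589.4 246.6] 89.78 x at seam 589.2
fL [526.9 246.2] 90.34 x at seam 527.13
lU [585.9 149.5] 90.47 x at seam 585.53
lL [523.4 142.5] 89.83 x at seam 523.52
```

View pics/crop4.png

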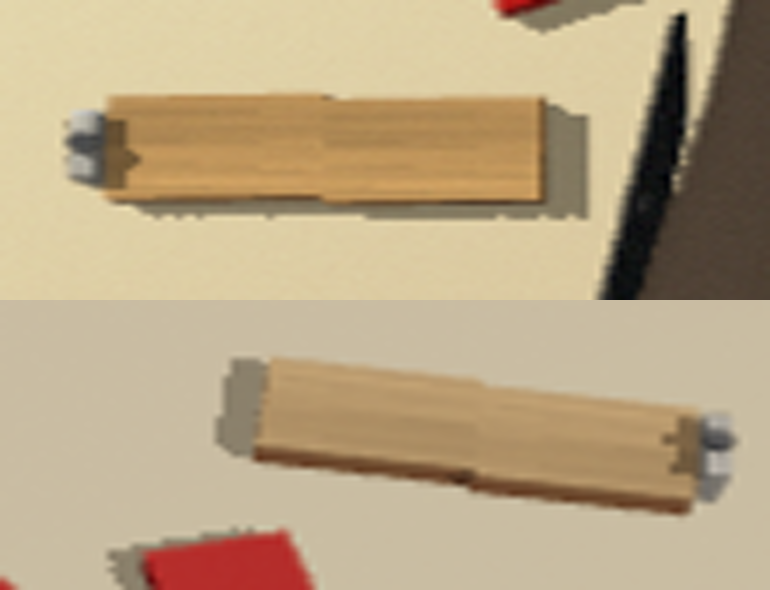

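Both views show the loose half about 3.6 mm too far toward −x, with the yaw good and no gap. I'll regrip and shift it +x.

```bash
R='x'; python3 -m pendant '[[[-0.05,0,0,0,0,0,1],[-0.1,0,0,0,0,0,1],[-0.15,0,0,0,0,0,1],[-0.2,0,0,0,0,0,1],[-0.25,0,0,0,0,0,1]]]' >/dev/null; python3 -m pendant '[[[-0.05,0,0,0,0,0,1],[-0.1,0,0,0,0,0,1],[-0.145,0,0,0,0,0,1],[-0.145,0,0.03,0,0,0,1],[-0.145,0,0.05,0,0,0,1]]]' | grep tcp
python3 - <<'E'
from h import *
go([.5578,.155,.1865],[180,0,-89.7])
E
```

```text
tcp_pos: [0.5572, 0.1586, 0.2319]
d [ 0.0036 -0.0006  0.0454] turn [-0.01  0.04  0.18]
```

```bash
python3 -m pendant '[[[0.002,0,0.03,0,0,0,1],[0.002,0,0.044,0,0,0,1],[0.002,0,0.044,0,0,0,1],[0.002,0,0.044,0,0,0,0.6]]]' 15|grep -E "tcp|cont"; python3 -m pendant '[[[0,0,0,0,0,0,-1],[0,0,0,0,0,0,-1],[0,0,0,0,0,0,-1],[0,0,0,0,0,0,-1],[0,0,0,0,0,0,-1]]]' 15
```

```text
tcp_pos: [0.558, 0.1546, 0.1892]
contact_force: [0.9, -0.1, -0.5]
time_s: 7.95
tcp_pos: [0.5581, 0.1541, 0.1898]
eef_rot: [-179.9, 0.0, -89.7]
contact_force: [-0.5, 0.8, 6.0]
gripper_width: 0.0597
gripper_force: 15.0
```

Slide +x 3.6 mm (tool −y) with a slight +y push, checking force and position.

```bash
python3 -m pendant '[[[-0.0005,-0.001,0,0,0,0,-1],[-0.0005,-0.002,0,0,0,0,-1],[-0.0005,-0.003,0,0,0,0,-1],[-0.0005,-0.0036,0,0,0,0,-1],[-0.0005,-0.0036,0,0,0,0,-1]]]'|grep -E "tcp|cont|eef"
```

```text
tcp_pos: [0.5607, 0.1542, 0.1898]
eef_rot: [179.9, -0.0, -89.7]
contact_force: [-8.1, 0.1, 11.9]
```

```bash
python3 -m pendant '[[[-0.0005,-0.0006,-0.001,0,0,0,-1],[-0.0005,-0.0011,-0.001,0,0,0,-1],[-0.0015,-0.0011,-0.001,0,0,0,-1],[-0.0025,-0.0011,-0.001,0,0,0,-1]]]'|grep -E "tcp|cont|eef"
```

```text
tcp_pos: [0.5621, 0.1551, 0.1898]
eef_rot: [179.8, -0.2, -89.7]
contact_force: [0.3, -15.0, 5.2]
```

```bash
python3 -m pendant '[[[0.001,0.0002,0,0,0,0,-1],[0.001,0.0002,0,0,0,0,0.5],[0.001,0.0002,0,0,0,0,1],[0.001,0.0002,0,0,0,0,1],[0.001,0.0002,0,0,0,0,1]]]'|grep -E "tcp|cont|wid"; python3 -m pendant '[[[0,0,-0.04,0,0,0,1],[0,0,-0.08,0,0,0,1],[0.05,0,-0.1,0,0,0,1],[0.1,0,-0.1,0,0,0,1],[0.15,0,-0.1,0,0,0,1]]]'>/dev/null; python3 -m pendant '[[[0.05,0,0,0,0,0,1],[0.10,0,0,0,0,0,1],[0.15,0,0,0,0,0,1],[0.2,0,0,0,0,0,1],[0.25,0,0,0,0,0,1]]]' >/dev/null
python3 - <<'E'
from h import *
print(st())
a=snap("top","top5.png"); b=snap("scene","scene5.png")
A=cv2.resize(a[165:225,195:305],None,fx=7,fy=5,interpolation=cv2.INTER_CUBIC);B=cv2.resize(b[190:240,330:430],None,fx=7.7,fy=5.8,interpolation=cv2.INTER_CUBIC)
cv2.imwrite("pics/crop5.png",np.vstack([A,B]))
sat=cv2.GaussianBlur(cv2.cvtColor(a,cv2.COLOR_BGR2HSV)[...,1],(0,0),.4)
for n,e in {"fU":((212,184),(239,184)),"fL":((211,204.5),(239,204)),"lU":((245,184),(273,184)),"lL":((245,204),(273,204))}.items():
    W=edge(sat,*e,"top",.018,3); p,g=fit(W); print(n,np.round(p,1),round(g%180,2),"x at seam",round(p[0]+(199-p[1])/np.tan(np.radians(g)),2))
E
```

```text
tcp_pos: [0.5626, 0.1563, 0.19]
contact_force: [0.7, 0.0, 0.0]
gripper_width: 0.0838
{'time_s': 10.35, 'joints': [-5.0399, 20.2826, -15.7871, 0.0012, -53.8864, 5.355], 'tcp_pos': [0.5643, -0.2423, 0.2902], 'eef_rot': [-179.9563, -0.0051, -89.6841], 'contact_force': [1.1689, 0.0676, 0.4542], 'gripper_width': 0.0875, 'gripper_force': 0.0}
fU [589.4 245.7] 89.82 x at seam 589.21
fL [526.8 246.2] 90.43 x at seam 527.2
lU [590.  144.1] 90.54 x at seam 589.48
lL [527.2 146.1] 90.74 x at seam 526.48
```

View pics/crop5.png

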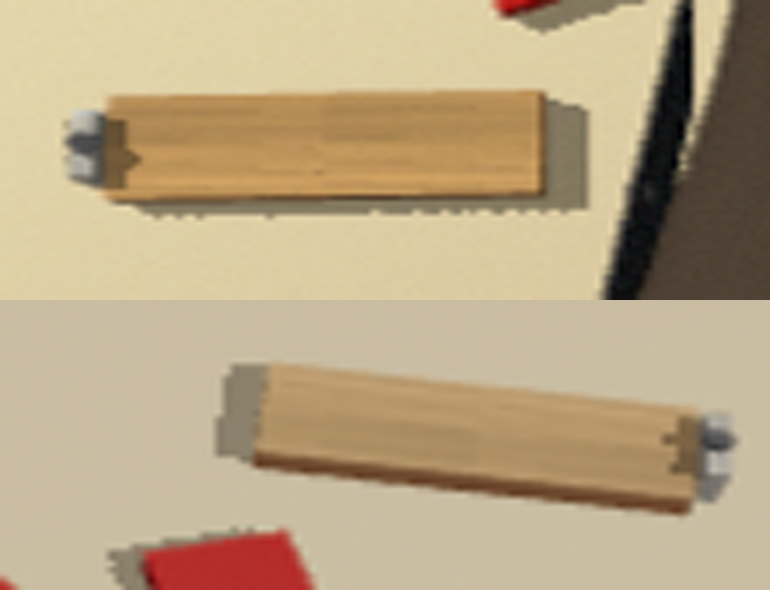

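Board is closed: no gap or step, yaw agrees within 0.5°. Next is the cap: approach tilted 40° towards the base and grip the side faces.

```bash
cat >> h.py <<'E'
def grasp(c,yaw,tilt):
    """TCP pos/rot so the grasp point is at c, tool down at yaw, then turned tilt about tool y"""
    B=Ro.from_euler("xyz",[180,0,yaw],degrees=True)*Ro.from_rotvec([0,tilt,0],degrees=True)
    return np.array(c)-.159*B.apply([0,0,1]),B.as_euler("xyz",degrees=True)
E
python3 - <<'E'
from h import *
p,e=grasp([.517,-.2485,.13],-34,-40); print(p,e); go(p,e)
E
```

```text
[ 0.60173032 -0.30565132  0.25180107] [180.  40. -34.]
d [ 0.0602 -0.0379  0.0379] turn [-19.5  -36.74 -53.64]
```

```bash
python3 -m pendant '[[[0.06,-0.038,0,-19.5,-36.7,-53.6,1],[0.06,-0.038,0,-19.5,-36.7,-53.6,1],[0.06,-0.038,0,-19.5,-36.7,-53.6,1],[0.06,-0.038,0,-19.5,-36.7,-53.6,1],[0.06,-0.038,0,-19.5,-36.7,-53.6,1]]]'>/dev/null
python3 - <<'E'
from h import *
p,e=grasp([.517,-.2485,.13],-34,-40); go(p,e);print(st())
E
```

```text
d [0.0195 0.0009 0.0332] turn [ -7.2  -13.78 -19.87]
{'time_s': 10.95, 'joints': [-14.218, 33.1809, 8.4685, -12.6976, -87.7855, 51.6155], 'tcp_pos': [0.603, -0.3005, 0.2899], 'eef_rot': [174.828, 25.1255, -56.7817], 'contact_force': [-0.8227, 0.3613, -0.7521], 'gripper_width': 0.0874, 'gripper_force': 0.0}
```

```bash
python3 -m pendant '[[[0.019,0.001,0.033,-7.2,-13.8,-19.9,1],[0.019,0.001,0.033,-7.2,-13.8,-19.9,1],[0.019,0.001,0.033,-7.2,-13.8,-19.9,1],[0.019,0.001,0.033,-7.2,-13.8,-19.9,1],[0.019,0.001,0.033,-7.2,-13.8,-19.9,1]]]'>/dev/null
python3 - <<'E'
from h import *
p,e=grasp([.517,-.2485,.13],-34,-40); go(p,e);p,e=grasp([.517,-.2485,.031],-34,-40); go(p,e);print(st())
snap("scene","scene6.png")
b=cv2.imread("pics/scene6.png");cv2.imwrite("pics/crop6.png",cv2.resize(b[110:230,190:340],None,fx=5,fy=5,interpolation=cv2.INTER_CUBIC))
E
```

```text
d [ 0.0002  0.0005 -0.0004] turn [-0.06 -0.25 -0.42]
d [0.0635 0.0001 0.0757] turn [-0.06 -0.25 -0.42]
{'time_s': 11.45, 'joints': [-14.522, 40.2245, 12.4725, -12.5667, -100.0867, 72.1246], 'tcp_pos': [0.6016, -0.305, 0.2516], 'eef_rot': [179.7093, 39.7467, -34.5503], 'contact_force': [-0.2661, -0.3911, -0.2917], 'gripper_width': 0.0876, 'gripper_force': 0.0}
```

View pics/crop6.png

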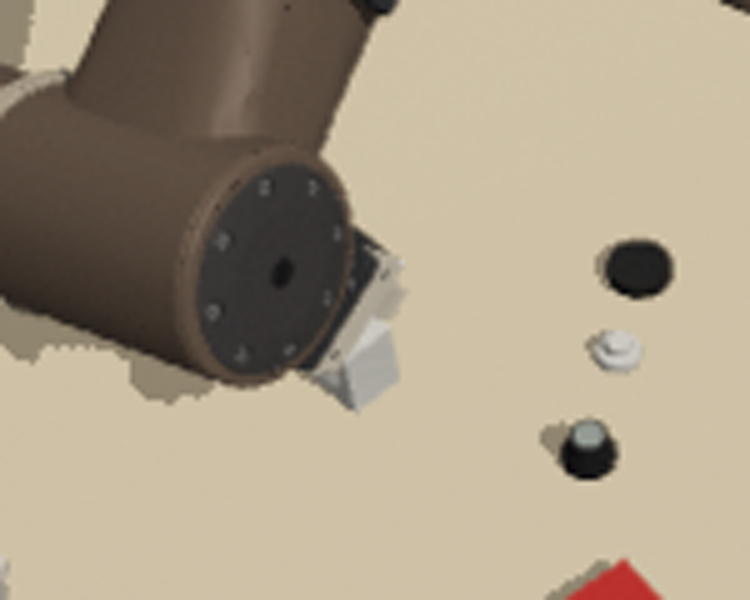

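The crop shows the gripper tilted over the cap at about (360,360), clear of the bystanders. I'll descend and grip.

```bash
python3 -m pendant '[[[0.019,0,0.023,0,0,0,1],[0.038,0,0.046,0,0,0,1],[0.052,0,0.062,0,0,0,1],[0.0635,0,0.0755,0,-0.2,-0.4,1],[0.0635,0,0.0755,0,-0.2,-0.4,1]]]' 25|grep -E "tcp|cont"; python3 -m pendant '[[[0,0,0,0,0,0,0],[0,0,0,0,0,0,-1],[0,0,0,0,0,0,-1],[0,0,0,0,0,0,-1],[0,0,0,0,0,0,-1]]]' 25
```

```text
tcp_pos: [0.6006, -0.3053, 0.1518]
contact_force: [0.4, -0.2, -0.0]
time_s: 12.5
tcp_pos: [0.6015, -0.3058, 0.1544]
eef_rot: [-179.8, 40.0, -33.8]
contact_force: [0.6, 0.3, 1.5]
gripper_width: 0.056
gripper_force: 24.9
```

```bash
python3 -m pendant '[[[-0.019,0,-0.023,0,0,0,-1],[-0.038,0,-0.046,0,0,0,-1],[-0.045,0,-0.053,0,0,0,-1]]]'
python3 - <<'E'
from h import *
s=r.get_state();A=Ro.from_euler("xyz",s["eef_rot"],degrees=True);c=np.array(s["tcp_pos"])+.159*A.apply([0,0,1]);print("grasp pt",c,s["eef_rot"])
for th in(32,65):
    B=A*Ro.from_rotvec([0,th,0],degrees=True); d=A.inv().apply(c-.159*B.apply([0,0,1])-s["tcp_pos"]); print(th,d)
E
```

```text
time_s: 12.8
tcp_pos: [0.6018, -0.3061, 0.2263]
eef_rot: [-179.8, 39.8, -33.7]
contact_force: [0.0, -0.0, -1.9]
gripper_width: 0.0558
gripper_force: 24.9
grasp pt [ 0.51754857 -0.24904726  0.10409877] [-179.78903341   39.78687712  -33.74939329]
32 [-8.42571630e-02 -2.39802712e-17  2.41603527e-02]
65 [-1.44102938e-01 -4.96267267e-17  9.18036964e-02]
```

```bash
python3 -m pendant '[[[-0.0221,0,0.0015,0,8,0,-1],[-0.0438,0,0.0062,0,16,0,-1],[-0.0647,0,0.0137,0,24,0,-1],[-0.0843,0,0.0242,0,32,0,-1],[-0.1022,0,0.0372,0,40,0,-1]]]'|grep -E "tcp|eef|cont"; python3 -m pendant '[[[-0.0221,0,0.0015,0,8,0,-1],[-0.0438,0,0.0062,0,16,0,-1],[-0.0672,0,0.0149,0,25,0,-1],[-0.0672,0,0.0149,0,25,0,-1]]]'|grep -E "tcp|eef|cont|wid"
python3 - <<'E'
from h import *
print(st())
s=r.get_state();A=Ro.from_euler("xyz",s["eef_rot"],degrees=True);c=np.array(s["tcp_pos"])+.159*A.apply([0,0,1]);print("grasp pt",c, "tool z",A.apply([0,0,1]),"down in tool",A.inv().apply([0,0,-1]))
snap("scene","scene7.png")
b=cv2.imread("pics/scene7.png");cv2.imwrite("pics/crop7.png",cv2.resize(b[110:230,190:340],None,fx=5,fy=5,interpolation=cv2.INTER_CUBIC))
E
```

```text
tcp_pos: [0.5156, -0.2482, 0.261]
eef_rot: [-179.8, -0.3, -33.9]
contact_force: [1.0, 0.1, -2.3]
tcp_pos: [0.4847, -0.2539, 0.2731]
eef_rot: [177.2, -21.4, -34.6]
contact_force: [1.1, -3.4, -0.7]
gripper_width: 0.0562
{'time_s': 13.7, 'joints': [-8.7188, 10.1533, -49.4509, 44.4368, -16.8402, 22.3087], 'tcp_pos': [0.4847, -0.2539, 0.2731], 'eef_rot': [177.1844, -21.354, -34.5777], 'contact_force': [1.0648, -3.3809, -0.7426], 'gripper_width': 0.0562, 'gripper_force': 24.9175}
grasp pt [ 0.52788893 -0.29316047  0.1251474 ] tool z [ 0.27156883 -0.24684578 -0.93022445] down in tool [-0.36412844 -0.04574871  0.93022445]
```

View pics/crop7.png

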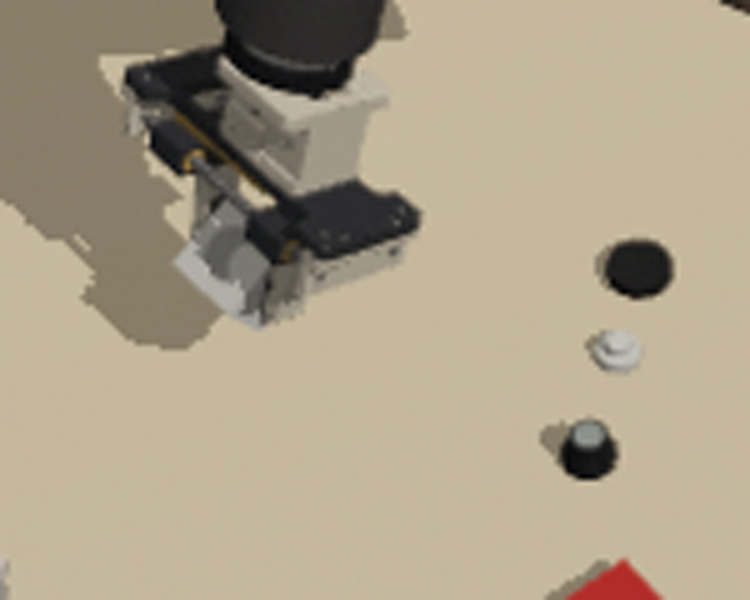

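The crop shows the hole at (235,250) facing up and outward; the cap has turned about 61°. I'll lower it, reaching outward a little.

Run:
```python
from h import *
for z in(.08,.05,.037):
    p,e=grasp([.555,-.285,z],-34,22); go(p,e)
```

```text
d [-0.0034 -0.015   0.0485] turn [ 3.05  0.36 -0.19]
d [-0.0145 -0.0164  0.0764] turn [ 3.05  0.36 -0.19]
d [-0.0193 -0.017   0.0884] turn [ 3.05  0.36 -0.19]
```

```bash
python3 -m pendant '[[[-0.002,-0.008,0.025,1.5,0.2,0,-1],[-0.0034,-0.015,0.0485,3,0.3,-0.2,-1],[-0.0145,-0.0164,0.0764,3,0.3,-0.2,-1],[-0.0175,-0.0168,0.085,3,0.3,-0.2,-1],[-0.0175,-0.0168,0.085,3,0.3,-0.2,-1]]]'
python3 - <<'E'
from h import *
s=r.get_state();A=Ro.from_euler("xyz",s["eef_rot"],degrees=True);c=np.array(s["tcp_pos"])+.159*A.apply([0,0,1]);print("grasp pt",c,np.round(s["joints"],1))
p,e=grasp([.555,-.285,.035],-34,22); go(p,e)
print("down",A.inv().apply([0,0,-1]))
E
```

```text
time_s: 14.25
tcp_pos: [0.5153, -0.2595, 0.2066]
eef_rot: [179.7, -19.3, -34.9]
contact_force: [-0.5, -1.6, -2.5]
gripper_width: 0.056
gripper_force: 24.9
grasp pt [ 0.55783035 -0.29014841  0.05646696] [-27.5  17.5 -53.6  95.2  -2.7 -12.2]
d [-0.0197 -0.001   0.0187] turn [ 0.59  2.75 -0.86]
down [-0.3298006  -0.00436622  0.94404052]
```

Near the wrist limit here (j4 95°, j5 −3°), so I'll back the tilt off to 13° and move outward, where the forearm is flatter.

Run:
```python
from h import *
for z in(.07,):
    p,e=grasp([.595,-.30,z],-34,13); go(p,e)
```

```text
d [ 0.0559 -0.0119  0.    ] turn [ 0.52 -6.25 -0.9 ]
```

```bash
python3 -m pendant '[[[0.02,-0.004,-0.01,0.5,-6,-0.9,-1],[0.04,-0.008,-0.005,0.5,-6.2,-0.9,-1],[0.056,-0.012,0,0.5,-6.2,-0.9,-1],[0.056,-0.012,0,0.5,-6.2,-0.9,-1],[0.056,-0.012,0,0.5,-6.2,-0.9,-1]]]'|grep -E "tcp|eef|cont"
python3 - <<'E'
from h import *
s=r.get_state();A=Ro.from_euler("xyz",s["eef_rot"],degrees=True);c=np.array(s["tcp_pos"])+.159*A.apply([0,0,1]);print("grasp pt",c,np.round(s["joints"],1))
for t in (13,18):
  p,e=grasp([.60,-.30,.037],-34,t); go(p,e)
print("down",A.inv().apply([0,0,-1]))
E
```

```text
tcp_pos: [0.5625, -0.3107, 0.2429]
eef_rot: [176.1, -18.5, -34.6]
contact_force: [0.4, -3.7, -0.2]
grasp pt [ 0.59794935 -0.34823605  0.0925521 ] [-10.6  21.  -35.   31.6 -21.4  37.2]
d [-0.0266 -0.0327  0.0428] turn [ 4.05 -5.52 -0.72]
d [-0.0405 -0.0325  0.042 ] turn [ 4.07 -0.53 -0.55]
down [-0.31804696 -0.06448275  0.94587954]
```

```bash
python3 -m pendant '[[[-0.01,-0.015,0.01,2,-1,0,-1],[-0.02,-0.0327,0.02,4,-2.5,-0.7,-1],[-0.025,-0.0327,0.03,4,-2.5,-0.7,-1],[-0.030,-0.0327,0.036,4,-2.5,-0.7,-1],[-0.030,-0.0327,0.036,4,-2.5,-0.7,-1]]]'|grep -E "tcp|eef|cont"
python3 - <<'E'
from h import *
s=r.get_state();A=Ro.from_euler("xyz",s["eef_rot"],degrees=True);c=np.array(s["tcp_pos"])+.159*A.apply([0,0,1]);print("grasp pt",c,np.round(s["joints"],1))
for t in (16,):
  p,e=grasp([.60,-.30,.037],-34,t); go(p,e)
print("down",A.inv().apply([0,0,-1]))
E
```

```text
tcp_pos: [0.5654, -0.2769, 0.1959]
eef_rot: [179.7, -16.0, -33.9]
contact_force: [-1.0, 0.2, -2.9]
grasp pt [ 0.60141252 -0.30187403  0.04300854] [ -7.6  24.1 -35.7  24.8 -17.4  40.8]
d [-0.0038 -0.0002  0.0052] turn [0.22 0.   0.13]
down [-0.2755731  -0.00427591  0.96127061]
```

```bash
python3 -m pendant '[[[-0.001,0,0.003,0,0,0,-1],[-0.0017,0,0.006,0,0,0,-1],[-0.0017,0,0.006,0,0,0,-1]]]'|grep -E "tcp|cont"; python3 -m pendant '[[[-0.0005,0,0.002,0,0,0,-1],[-0.0005,0,0.002,0,0,0,-1]]]'|grep -E "tcp|cont"
```

```text
tcp_pos: [0.5664, -0.2784, 0.1909]
contact_force: [0.5, 0.1, -2.1]
tcp_pos: [0.5665, -0.2786, 0.1888]
contact_force: [0.5, -0.1, -1.6]
```

```bash
python3 -m pendant '[[[-0.0004,0,0.0015,0,0,0,-1],[-0.0004,0,0.0015,0,0,0,-1]]]'|grep -E "tcp|cont"; python3 -m pendant '[[[0,0,0,0,0,0,1],[0,0,0,0,0,0,1],[0,0,0,0,0,0,1],[0,0,0,0,0,0,1],[0,0,0,0,0,0,1]]]'|grep -E "tcp|cont|wid"; python3 -m pendant '[[[0,0,-0.03,0,0,0,1],[0,0,-0.07,0,0,0,1],[0,0,-0.11,0,0,0,1],[-0.05,0,-0.11,0,0,0,1],[-0.1,0,-0.11,0,0,0,1]]]'|grep tcp;python3 - <<'E'
from h import *
print(st())
a=snap("top","top8.png");b=snap("scene","scene8.png")
cv2.imwrite("pics/crop8.png",np.hstack([cv2.resize(a[140:230,360:450],(400,400),interpolation=cv2.INTER_CUBIC),cv2.resize(b[150:240,210:300],(400,400),interpolation=cv2.INTER_CUBIC)]))
E
```

```text
tcp_pos: [0.5666, -0.2787, 0.188]
contact_force: [-2.2, 0.6, 2.5]
tcp_pos: [0.5667, -0.2784, 0.1873]
contact_force: [-0.4, 0.7, 0.3]
gripper_width: 0.0861
tcp_pos: [0.4624, -0.2065, 0.2667]
{'time_s': 16.95, 'joints': [0.0407, 8.2417, -46.9203, 24.0965, -22.8962, 34.5707], 'tcp_pos': [0.4624, -0.2065, 0.2667], 'eef_rot': [-179.9832, -16.4655, -34.1035], 'contact_force': [-0.1608, 0.129, -0.5469], 'gripper_width': 0.0876, 'gripper_force': 0.0}
```

View pics/crop8.png

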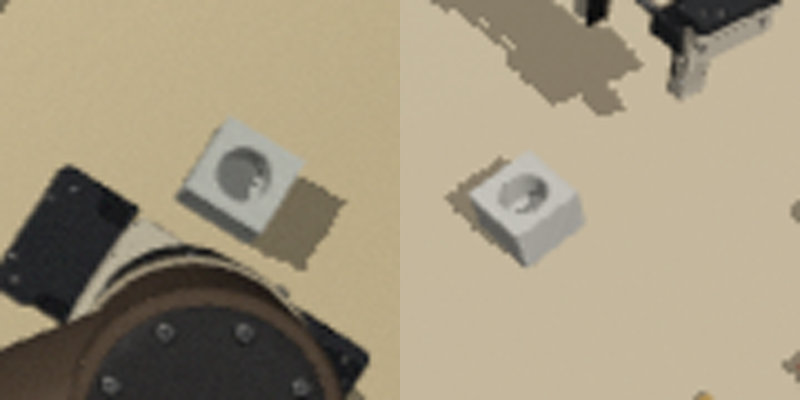

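The cap lies flat with the hole straight up: top-crop corners (235,118), (303,160), (258,235), (182,193).

Run:
```python
from h import *
P=[ray("top",360+u/4.444-.4,140+v/4.444-.4,.04)[:2]*1000 for u,v in[(235,118),(303,160),(258,236),(183,193)]]
Q=[ray("scene",210+u/4.444-.4,150+v/4.444-.4,.04)[:2]*1000 for u,v in[(533,152),(584,195),(529,237),(471,196)] for u in[u-400]]
for X in(P,Q):
    X=np.array(X); d=np.diff(np.vstack([X,X[:1]]),axis=0); print(np.round(X.mean(0),1),np.round(np.linalg.norm(d,axis=1)),np.round(np.degrees(np.arctan2(d[:,1],d[:,0]))%90,1))
p,e=grasp([.573,-.277,.13],-34,0); go(p,e)
```

```text
[ 588.6 -297.1] [50. 58. 54. 60.] [56.  57.2 58.2 53.6]
[ 591.5 -291.8] [57. 51. 59. 57.] [57.  56.5 62.4 55.3]
d [ 0.1424 -0.009   0.0103] turn [  0.54 -15.61  -0.08]
```

```bash
python3 -m pendant '[[[0.04,0,-0.01,0,-8,0,1],[0.08,0,-0.01,0,-15.6,0,1],[0.12,0,0,0.5,-15.6,0,1],[0.142,-0.009,0.01,0.5,-15.6,0,1],[0.142,-0.009,0.01,0.5,-15.6,0,1]]]'|grep -E "tcp|eef"
python3 - <<'E'
from h import *
p,e=grasp([.592,-.295,.09],-34,0); go(p,e); print(np.round(r.get_state()["joints"],1))
E
```

```text
tcp_pos: [0.5851, -0.279, 0.2937]
eef_rot: [-179.7, -0.6, -34.1]
d [0.0142 0.0096 0.0448] turn [-0.31 -0.62 -0.06]
[ -8.3  22.8 -11.3  -0.  -55.2  64.2]
```

```bash
python3 -m pendant '[[[0.014,0.0095,0.02,-0.3,-0.5,0,1],[0.014,0.0095,0.045,-0.3,-0.5,0,1],[0.014,0.0095,0.045,-0.3,-0.5,0,1],[0.014,0.0095,0.045,-0.3,-0.5,0,1]]]'|grep -E "tcp|eef"
python3 - <<'E'
from h import *
p,e=grasp([.592,-.295,.024],-34,0); go(p,e)
E
```

```text
tcp_pos: [0.5885, -0.2932, 0.2502]
eef_rot: [180.0, -0.0, -34.0]
d [ 0.0038 -0.0005  0.0672] turn [ 0.04 -0.04  0.02]
```

```bash
python3 -m pendant '[[[0.003,0,0.025,0,0,0,1],[0.003,0,0.048,0,0,0,1],[0.003,0,0.060,0,0,0,1],[0.003,0,0.0665,0,0,0,1],[0.003,0,0.0665,0,0,0,1]]]' 30|grep -E "tcp|cont"; python3 -m pendant '[[[0,0,0,0,0,0,0],[0,0,0,0,0,0,-1],[0,0,0,0,0,0,-1],[0,0,0,0,0,0,-1],[0,0,0,0,0,0,-1]]]' 30; python3 -m pendant '[[[0,0,-0.03,0,0,0,-1],[0,0,-0.07,0,0,0,-1],[0,0,-0.11,0,0,0,-1],[0,0,-0.13,0,0,0,-1],[0,0,-0.13,0,0,0,-1]]]'
python3 - <<'E'
from h import *
p,e=grasp([.560,.199,.16],-34,0); go(p,e)
E
```

```text
tcp_pos: [0.5917, -0.295, 0.184]
contact_force: [0.3, -0.4, 0.0]
time_s: 18.95
tcp_pos: [0.5916, -0.2953, 0.1841]
eef_rot: [-180.0, -0.1, -34.0]
contact_force: [-1.2, -0.3, 1.6]
gripper_width: 0.056
gripper_force: 30.0
time_s: 19.45
tcp_pos: [0.5921, -0.2953, 0.3176]
eef_rot: [-179.9, -0.5, -34.0]
contact_force: [0.7, -0.2, -2.2]
gripper_width: 0.0557
gripper_force: 30.0
d [-0.3029 -0.3919 -0.003 ] turn [-0.12 -0.45  0.02]
```

```bash
python3 -m pendant '[[[-0.02,-0.026,0,0,0,0,-1],[-0.05,-0.064,0,0,0,0,-1],[-0.08,-0.102,0,0,0,0,-1],[-0.11,-0.140,0,0,0,0,-1],[-0.14,-0.180,0,0,0,0,-1]]]'|grep tcp; python3 -m pendant '[[[-0.03,-0.038,0,0,0,0,-1],[-0.06,-0.078,0,0,0,0,-1],[-0.09,-0.118,0,0,0,0,-1],[-0.12,-0.155,0,0,0,0,-1],[-0.15,-0.195,0,0,0,0,-1]]]'|grep tcp;  python3 - <<'E'
from h import *
p,e=grasp([.560,.199,.1235],-34,0); go(p,e)
E
```

```text
tcp_pos: [0.5748, -0.066, 0.312]
tcp_pos: [0.5594, 0.1796, 0.3118]
d [-0.0104 -0.0164  0.0292] turn [ 0.1  -0.05 -0.01]
```

```bash
python3 -m pendant '[[[-0.008,-0.012,0.01,0,0,0,-1],[-0.008,-0.012,0.02,0,0,0,-1],[-0.008,-0.012,0.029,0,0,0,-1],[-0.008,-0.012,0.029,0,0,0,-1],[-0.008,-0.012,0.029,0,0,0,-1]]]'
python3 - <<'E'
from h import *
p,e=grasp([.560,.199,.1235],-34,0); go(p,e)
b=snap("scene","scene9.png")
cv2.imwrite("pics/crop9.png",cv2.resize(b[100:280,290:490],(780,600),interpolation=cv2.INTER_CUBIC))
E
```

```text
time_s: 20.95
tcp_pos: [0.5608, 0.1912, 0.2836]
eef_rot: [179.9, -0.1, -34.1]
contact_force: [0.5, -0.1, -1.7]
gripper_width: 0.0559
gripper_force: 30.0
d [-0.0051 -0.006   0.0011] turn [ 0.06 -0.1  -0.08]
```

View pics/crop9.png

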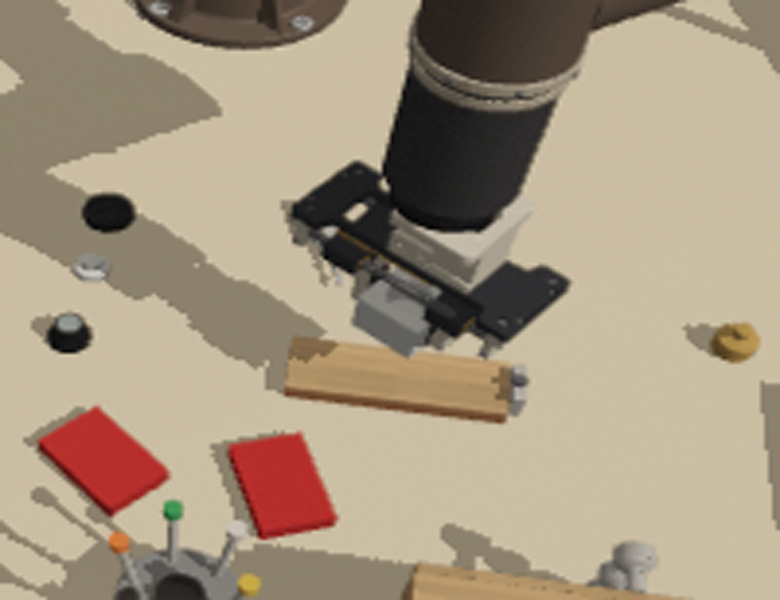

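The crop shows the cap held level at (395,315) over the closed, undisturbed board. One last 8 mm correction, then hand in.

```bash
python3 -m pendant '[[[-0.003,-0.003,0,0,0,0,-1],[-0.005,-0.006,0.001,0,0,0,-1],[-0.005,-0.006,0.001,0,0,0,-1],[-0.005,-0.006,0.001,0,0,0,-1],[-0.005,-0.006,0.001,0,0,0,-1]]]'
python3 - <<'E'
from h import *
p,e=grasp([.560,.199,.1235],-34,0); go(p,e)
print(r.close_job())
E
```

```text
time_s: 21.5
tcp_pos: [0.5599, 0.2002, 0.2832]
eef_rot: [-180.0, -0.1, -34.0]
contact_force: [0.7, 0.2, -1.6]
gripper_width: 0.0558
gripper_force: 30.0
d [0.0008 0.001  0.0007] turn [-0.01 -0.12  0.01]
the job is handed in; nothing more can be done
None
```

The job is handed in at 21.5 s: the board halves are flush and in line to under 1 mm with the loose half released, and the cap is held level, hole-up, about 10 cm above the seam; no bystander was touched.

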